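Brace the hardener jar and unscrew its cap

ROBOT

A 6-joint arm with a two-finger parallel gripper is mounted at the origin on the work surface. World frame = base frame: x ahead of the robot, y to its left, z up, the work surface at z = 0. Lengths are in m, angles in rad, forces in N, time in s.
With the tool pointing down it reaches from about 0.375 to 0.9 m from the base axis. Payload 3.1 kg.
Tool frame: the origin (TCP) lies on the centre line of the jaws, within the pads' length; the fingertips stand 11 mm ahead of it and the grasp point (between the pads) lies 8 mm behind it; x points along the fingers, y is the direction in which the jaws open and shut, and the axes are right-handed (so a half turn about x gives the same grasp; the last joint's range is limited). The gripper opens to 87 mm and grips with 3 to 60 N. Pads are 19 mm wide; open, the fingers measure 117 mm over their backs; the gripper's body (75 mm by 190 mm) begins 51 mm behind the grasp point.
Start: joints at [1.155, 0.527, 1.433, -0, 1.181, -0.178], TCP at [0.147, 0.607, 0.234] pointing down, gripper open.
Joint ranges: [-3.08, 3.08], [-0.75, 2.2], [0.22, 2.44], [-1.43, 4.57], [0, 2.65], [-2.85, 2.85]. Speed limits (rad/s): [2.79, 2.79, 3.14, 3.14, 3.14, 3.14].

INTERFACE

Orientations are given as a unit quaternion [x, y, z, w].
In Python, from rig import robot, camera, camera_info gives the robot as it stands.
- The arm moves only by the shell command python3 -m inch 'ROWS' [FORCE]. ROWS is JSON, a list that holds one entry, the list of rows, each a list of 5 numbers: the shift along the tool's x, y, z in cm, then the turn about the tool's x in rad, then the opening, from 0 (shut) to 1 (fully open). A call has 1 to 8 rows; each row shifts and turns the pose as measured when the row begins, along the tool's axes as they then stand; what a row does not reach is not made up. A row lasts 1/12 s, in which the tool goes at most 41.7 mm and 7.16 degrees, less where a joint would pass 70% of its speed; a pose out of reach is approached as far as the arm can. A call with a gripper value outside its range is refused whole. The fingers move at their own pace and stop on an object; FORCE is the grip in N (left out, the last holds). Time passes only in rows, so rows that do not move let the fingers close. It gives the time, the measured TCP pose, the force and the opening at its end, in the units of the state.
- robot.get_obs(): the state, without advancing time (a new reading comes with each control period).
- camera(name): name is "side" or "top"; returns the picture (384x512x3 uint8, red, green, blue); there is no depth.
- camera_info(name): a dict with "camera_matrix" (3x3 intrinsics, pixels), "dist" ([k1, k2, p1, p2, k3] as OpenCV has them; the pictures are not rectified), "rvec" (rotation vector, rad) and "tvec" (3), from world to camera coordinates, as OpenCV has them. Camera axes: x right, y down, z forward; pixel columns grow to the right and rows downward; lengths in m; the calibration is good to about 2 mm. A picture is of the moment at which its call begins. camera_info takes no time and is no camera call.
- robot.hand_in(): hands the job in, once; it reports no verdict.
The state is a dict: "time": time; "q": joint angles; "joint_velocities": joint speeds; "joint_torque": joint torques, N m; "position": TCP position; "tool_rot": TCP orientation; "ft_force": force on the tool from outside, world axes, zero at the start; "moment": the same for the moment, N m; "grip_width": finger opening in m.
Only numpy, scipy, OpenCV 4.12 (cv2) and the standard library are available. Lean on these libraries where they do the work, as an engineer would, in place of code of your own. Each camera call takes 0.05 s, during which the arm holds its last target. There are 200 camera calls.

TASK

Set the square-bodied hardener jar, cap still on, down into the square pocket of the plywood bracing block so that it stands fully home and upright, leaving the other things on the bench where they are. With the pocket bracing the jar, unscrew its tight cap anticlockwise, stopping when the threads let go, so that the jar stays behind, home in the pocket. Finish while still holding the cap level and still in the gripper, clear of the jar and just above its mouth (about two fingers' breadth): do not carry it away, put it down or let it go.

Things in the scene. Friction and masses are not known exactly. Their poses are not given: they have to be found in the camera images.
- jar: The jar to open: grey plastic, square body 58 x 58 mm, 60 mm tall, faces square to its x and y axes; above it a round neck. Origin at the centre of its underside, z up. 0.26 to 0.49 kg, loose on the bench. Out on the bench it would turn along with the cap. A round jar with a look-alike cap also stands about: leave that one alone.
- jar_mouth (a point): Centre of the square jar's mouth, at the rim, 90 mm above its underside; the neck is 40 mm across (49 over the thread). A white gasket disc in the mouth, with a cross bar that dogs in the cap drive, turns stiffly: it makes the cap tight, 0.5 to 0.6 N m to turn all the way, so grip firmly. With the cap off, its bar stands 4.5 mm above the rim.
- cap: Cap of the square jar: black, ribbed, round, 58 mm across, 30 mm tall, 45 g. Origin at the centre of its open underside, z up. Screwed on, its underside is 68 mm and its top 98 mm above the jar's underside; below the skirt 8 mm of the neck is bare, so fingertips may reach that far past the skirt. The jar can be carried by its cap.
- cap_top (a point): Centre of the cap's top face, 30 mm above its origin. Three-lug thread: turned anticlockwise seen from above, the cap can rise about 2 mm (it need not) and comes free after some 55 degrees (0.95 rad) relative to the jar. With the jar's play in its pocket, turn it 1.15 to 1.3 rad; stops block it past about 1.6. Free, it lifts straight off; if not free, the jar comes up with it.
- block: The bracing block: plywood, 130 x 130 mm, 34 mm tall, screwed to the bench. Origin at the centre of its underside, z up. Its top has a central square pocket 62 x 62 mm with chamfered edges, sides square to the block's x and y axes, 22 mm deep: the floor is 12 mm above the bench. The jar fits in any quarter turn, with up to 8 degrees of play.
- round_jar: Bystander: grey round jar, body 66 mm across, with a black cap 58 mm across; 98 mm tall. Origin at the centre of its underside. Leave it.
- tin: Bystander: open steel tin 100 mm across, 100 mm tall; origin under its centre. Leave it.
- tin_lid: Bystander: flat steel tin lid, 104 mm across, 11 mm tall; origin under its centre. Leave it.
- tin_lid2: Bystander: a second such lid. Leave it.
- putty_knife: Bystander: putty knife lying flat. Leave it.
- paint_brush: Bystander: brush lying flat. Leave it.
- sanding_block: Bystander: cork sanding block 100 x 65 x 28 mm; origin under its centre. Leave it.
- stir_stick: Bystander: wooden stir stick 200 x 18 x 5 mm; origin under its centre. Leave it.
Things that resemble listed ones, but are neither listed nor needed, are in the scene too. What is shaped like the cap but orange is not meant.

How it is judged:
By the outcome, as a careful person would: the job done as asked, in the order asked, and still so for the second after the job is handed in, while the arm keeps its last pose, push and grip.
It also fails if it takes over 46 s, if anything falls off the work surface, if the arm or the gripper's body presses on something with over 40 N, if the wrist force passes 120 N, or if a joint passes its speed limit or range.

## Working session

There is one attempt and no reset: what is moved stays moved. The work goes in short steps, Python scripts to look and compute and a shell command to move; the robot and the scene stay as the last step left them, time stands still between calls to the robot, and variables do not carry over. Pictures are saved under pics/ and viewed, about 8 in all and at most 12, crops included, and the job is handed in when it is done.

```bash
mkdir -p pics; ls; python3 - <<'E'
from rig import robot,camera,camera_info
import cv2,numpy as np
for n in("top","side"):
    im=camera(n); cv2.imwrite(f"pics/{n}0.png",im[:,:,::-1]); cv2.imwrite(f"pics/{n}0v.png",cv2.resize(im[:,:,::-1],(800,600)))
    print(n,camera_info(n))
o=robot.get_obs();print(o)
E
```

```text
pics
top {'camera_matrix': array([[380.27160836,   0.        , 254.28638821],
       [  0.        , 380.27160836, 186.98975631],
       [  0.        ,   0.        ,   1.        ]]), 'dist': array([0.04212442, 0.        , 0.        , 0.        , 0.        ]), 'rvec': array([ 2.11434462, -2.1462876 ,  0.1950221 ]), 'tvec': array([-0.01220711,  0.52484282,  1.15916944])}
side {'camera_matrix': array([[483.16572712,   0.        , 256.56708954],
       [  0.        , 483.16572712, 187.64370913],
       [  0.        ,   0.        ,   1.        ]]), 'dist': array([-0.08345412,  0.        ,  0.        ,  0.        ,  0.        ]), 'rvec': array([ 2.28843927, -0.37184965,  0.13960769]), 'tvec': array([-0.487056  ,  0.17590168,  1.47547472])}
{'time': 0.1, 'q': array([ 1.15450439e+00,  5.28356493e-01,  1.43378645e+00,  2.27978269e-05,
        1.18144853e+00, -1.78511709e-01]), 'joint_velocities': array([-0.00123099, -0.001501  , -0.00214703,  0.00021841,  0.00027648,
       -0.00071627]), 'joint_torque': array([-6.95738290e-04, -4.40984845e+01, -1.77150339e+01,  6.34276355e-02,
        5.33607393e-02, -2.42322233e-05]), 'position': array([0.14691848, 0.60681042, 0.23267586]), 'tool_rot': array([ 0.08319962,  0.70232874, -0.08454658,  0.70190031]), 'ft_force': array([ 0.10645844, -0.13130726,  0.75577495]), 'moment': array([0.00298862, 0.02491651, 0.01674604]), 'grip_width': 0.08702264499138938}
```

View pics/top0v.png

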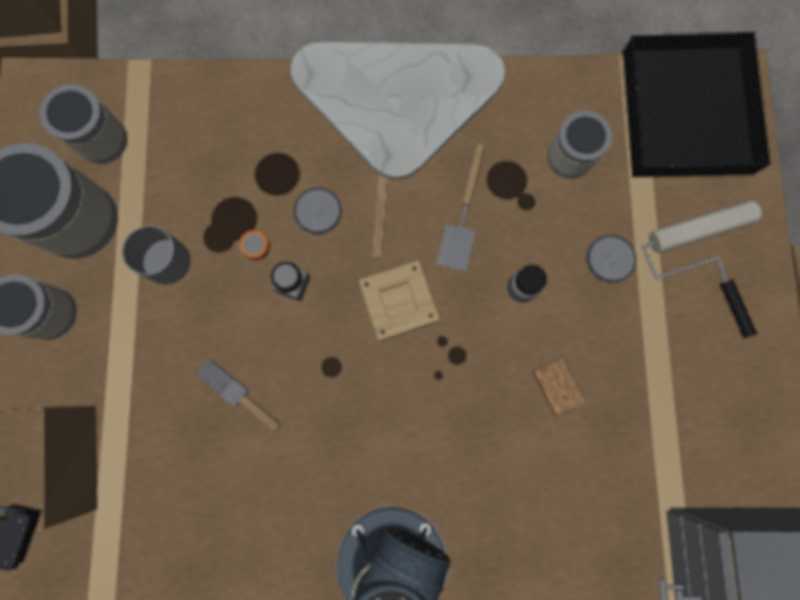

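View pics/side0v.png

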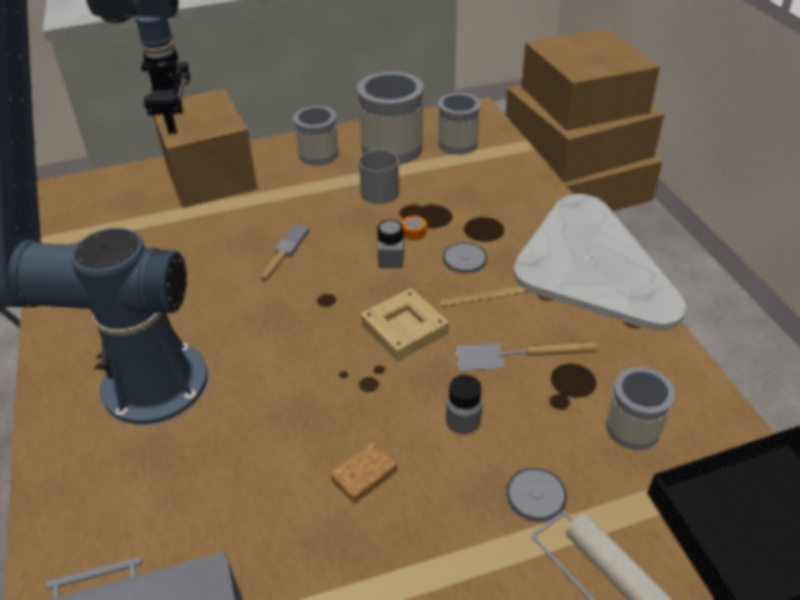

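The top view shows the square jar at (288,280) and the block at (398,300) (800-scale); the round jar is at (527,282). In the side view the square jar is at (390,245). Its cap top looks grey, so I'll zoom in.

```bash
python3 - <<'E'
import cv2,numpy as np
t=cv2.imread("pics/top0.png");s=cv2.imread("pics/side0.png")
a=cv2.resize(t[145:225,150:290],None,fx=5.7,fy=5.7,interpolation=cv2.INTER_CUBIC)[:,:800]
b=s[130:235,220:310]
a=cv2.resize(t[140:230,150:290],(466,300),interpolation=cv2.INTER_CUBIC)
b=cv2.resize(s[135:235,215:325],(330,300),interpolation=cv2.INTER_CUBIC)
cv2.imwrite("pics/c1.png",np.hstack([a,b]))
E
```

```text
(no output)
```

View pics/c1.png

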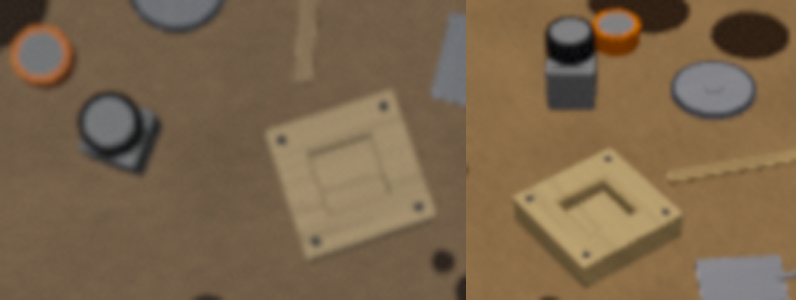

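The crop shows a black-ribbed cap with a grey top face on the square jar, the orange cap close beside it, and four screws on the block that I can measure.

```bash
cat > h.py <<'E'
import cv2,numpy as np
from rig import robot,camera,camera_info
def ray(n,uv):
    c=camera_info(n);R=cv2.Rodrigues(c['rvec'])[0]
    p=cv2.undistortPoints(np.array(uv,float).reshape(-1,1,2),c['camera_matrix'],c['dist']).reshape(-1,2)
    d=np.c_[p,np.ones(len(p))]@R
    return -R.T@c['tvec'],d
def plane(n,uv,z):
    o,d=ray(n,uv); return o+d*((z-o[2])/d[:,2])[:,None]
def proj(n,P):
    c=camera_info(n);return cv2.projectPoints(np.array(P,float).reshape(-1,1,3),c['rvec'],c['tvec'],c['camera_matrix'],c['dist'])[0].reshape(-1,2)
def blobs(mask,a0,a1):
    k,l,s,c=cv2.connectedComponentsWithStats(mask.astype(np.uint8))
    return [(c[i],s[i]) for i in range(1,k) if a0<=s[i,4]<=a1]
E
python3 - <<'E'
from h import *
for n,box in(("top",(140,230,150,290)),("side",(130,235,215,325))):
    im=cv2.imread(f"pics/{n}0.png");y0,y1,x0,x1=box
    c=im[y0:y1,x0:x1].astype(int);hsv=cv2.cvtColor(c.astype(np.uint8),cv2.COLOR_BGR2HSV)
    S,V=hsv[...,1],hsv[...,2]
    print(n,"grey bright")
    for m,s in blobs((S<50)&(V>105),15,600):
        uv=m+[x0,y0];print(uv.round(2),s,plane(n,uv,.098)[0].round(4),plane(n,uv,.06)[0].round(4))
    print("wood");w=((hsv[...,0]>12)&(hsv[...,0]<32)&(V>135)).astype(np.uint8)
    for m,s in blobs(w,300,6000):print(m+[x0,y0],s)
    big=max(blobs(w,300,6000),key=lambda b:b[1][4])[1]
    print("dark in block")
    sub=V[big[1]:big[1]+big[3],big[0]:big[0]+big[2]]
    L=cv2.GaussianBlur(V.astype(np.float32),(0,0),4)-V
    for m,s in blobs((L>20),2,60):
        uv=m+[x0,y0];print(uv.round(2),s[4],plane(n,uv,.034)[0].round(4))
im=cv2.imread("pics/top0.png")[163:196,170:205]
print(cv2.cvtColor(im,cv2.COLOR_BGR2HSV)[...,1][::1,::1])
print(im.max(2))
E
```

```text
top grey bright
[202.6  142.46] [ 42   0  23   7 121] [0.6577 0.138  0.098 ] [0.6693 0.1431 0.06  ]
[285.33 158.64] [129   4  11  28 217] [ 0.6026 -0.1166  0.098 ] [ 0.6123 -0.1201  0.06  ]
[161.72 155.74] [  6  10  12  12 110] [0.617  0.2628 0.098 ] [0.6273 0.2721 0.06  ]
[182.14 176.  ] [ 26  30  13  13 133] [0.5526 0.1993 0.098 ] [0.5607 0.2064 0.06  ]
wood
[254.68886044 191.70870679] [  80   27   51   50 1562]
dark in block
[203.31 145.87] 54 [0.6657 0.1441 0.034 ]
[168.48 162.48] 25 [0.6115 0.256  0.034 ]
[264.5 171.5] 4 [ 0.5772 -0.0539  0.034 ]
[234.2 181.6] 5 [0.5455 0.0441 0.034 ]
[250.42 183.47] 19 [ 0.5386 -0.0079  0.034 ]
[275.5 201.5] 4 [ 0.479 -0.087  0.034]
[264.   211.15] 26 [ 0.4487 -0.0497  0.034 ]
[244.5 211.5] 4 [0.4485 0.0121 0.034 ]
[282.5 218. ] 30 [ 0.4261 -0.1077  0.034 ]
[250. 216.] 3 [ 0.4339 -0.0052  0.034 ]
[288.25 226.38] 16 [ 0.3995 -0.1251  0.034 ]
[211.89 228.78] 9 [0.3956 0.115  0.034 ]
side grey bright
[264.56 142.44] [45 10 10  6 45] [0.6076 0.1976 0.098 ] [0.6234 0.2449 0.06  ]
[249.24 144.79] [29 12 12  7 68] [0.5532 0.2024 0.098 ] [0.567 0.25  0.06 ]
[249.94 157.12] [27 25 16  4 33] [0.5352 0.137  0.098 ] [0.5483 0.1821 0.06  ]
[297.07 163.39] [ 70  25  25  17 341] [0.6724 0.0545 0.098 ] [0.6906 0.0965 0.06  ]
[306.9  227.49] [ 77  90  33  15 411] [ 0.5935 -0.2217  0.098 ] [ 0.6088 -0.1899  0.06  ]
woodTraceback (most recent call last):
  File "<stdin>", line 11, in <module>
ValueError: max() iterable argument is empty
```

```bash
python3 - <<'E'
from h import *
np.set_printoptions(linewidth=250)
im=cv2.imread("pics/side0.png")
hsv=cv2.cvtColor(im,cv2.COLOR_BGR2HSV);V=hsv[...,2].astype(int)
b=cv2.GaussianBlur(im,(0,0),4).max(2).astype(int)
L=b-V
for m,s in blobs(L[180:235,225:292]>15,2,60):
    uv=m+[225,180];print(uv.round(2),s[4],plane("side",uv,.034)[0].round(4))
print("side jar V");print(V[138:172,238:264])
t=cv2.imread("pics/top0.png");h=cv2.cvtColor(t,cv2.COLOR_BGR2HSV)
print("S");print(h[164:196,170:202,1]);print("V");print(h[164:196,170:202,2])
E
```

```text
[253.5 186.5] 2 [0.522 0.061 0.034]
[261.5 187.5] 4 [0.5456 0.0476 0.034 ]
[269.5  187.25] 4 [0.5711 0.0401 0.034 ]
[275.25 193.  ] 4 [0.5798 0.0076 0.034 ]
[284.   195.75] 4 [ 0.6023 -0.014   0.034 ]
[289.67 194.67] 3 [ 0.6216 -0.0152  0.034 ]
[235.8 200.6] 5 [0.4474 0.0155 0.034 ]
[281.   205.25] 4 [ 0.5779 -0.0521  0.034 ]
[254.5 219.5] 4 [ 0.4787 -0.0843  0.034 ]
[242. 234.] 5 [ 0.4247 -0.1294  0.034 ]
side jar V
[[133 135 135 135 135 136 137 136 138 139 139 138 138 136 137 137 134 123  99  71  62  84 108 121 124 129]
 [134 134 135 135 135 135 135 135 133 132 133 131 130 131 134 134 134 131 121 103 105 139 164 166 154 146]
 [134 136 135 134 136 134 128 124 112 108 109 105 106 110 115 116 125 131 133 135 153 171 170 157 144 138]
 [135 135 135 135 132 125 109  94  92  98 105 105 105 105  99  95 100 115 132 158 177 172 153 137 132 130]
 [134 134 136 131 117  99  88  94 109 117 121 121 121 120 116 110  97  90 119 165 182 160 135 129 128 128]
 [134 134 133 125  96  89 106 116 125 126 127 128 128 128 127 125 115  93  98 148 177 154 131 128 128 128]
 [135 133 130 111  83  95 119 127 127
[... 2647 characters left out ...]
 140 124  86  60  57  57  59  60  58  59  57  58  59  59  58  59  59  77 115 134 138 138 139 139]
 [141 143 142 133  97  70  62  63  63  63  64  62  63  64  63  64  64  64  67  83 117 134 137 138 139 139]
 [142 142 142 138 120  99  91  91  91  90  90  91  91  92  90  92  94  92  94 108 127 136 137 138 140 141]]
S
[[110  98  96 ...  96  95  99]
 [ 97  95  95 ...  95  96  95]
 [ 95  95  93 ...  95  95  96]
 ...
 [ 95  95  98 ...  96  95  96]
 [ 95  96  96 ...  97  96  96]
 [ 95  97  96 ...  96  96  96]]
V
[[100 109 114 ... 114 113 113]
 [108 113 113 ... 115 114 113]
 [113 113 113 ... 116 113 112]
 ...
 [115 116 115 ... 114 113 112]
 [116 117 117 ... 113 112 112]
 [118 116 117 ... 111 112 112]]
```

```bash
python3 - <<'E'
from h import *
V=cv2.imread("pics/side0.png").max(2).astype(float)
for name,z,r0,r1,lev,sg in(("top",.06,157,162,86,-1),("bot",0,167,173,100,1)):
    P=[]
    for c in range(244,255):
        col=V[r0:r1+1,c]
        r=np.interp(lev*sg,col*sg,np.arange(r0,r1+1)); P.append((c,r))
    W=plane("side",P,z); f=np.polyfit(np.array(P)[:,0],np.array(P)[:,1],1)
    k=cv2.fitLine(W[:,:2].astype(np.float32),cv2.DIST_L2,0,.01,.01).ravel()
    print(name,f.round(3),"yaw",np.degrees(np.arctan2(k[1],k[0])).round(1),W[[0,-1]].round(4))
# top view: low saturation mask contour of jar
t=cv2.imread("pics/top0.png");S=cv2.cvtColor(t,cv2.COLOR_BGR2HSV)[...,1].astype(int)
for r in range(168,196):print(r,' '.join('%3d'%v for v in S[r,172:202]))
for z in(0,.06):
  for yaw in(-20,-10,0):
    a=np.radians(yaw);R=np.array([[np.cos(a),-np.sin(a)],[np.sin(a),np.cos(a)]])
    c=np.array([[1,1],[1,-1],[-1,-1],[-1,1]])*.029@R.T+[.5529,.2008]
    print(z,yaw,proj("top",np.c_[c,np.full(4,z)]).round(1).tolist())
R=__import__('scipy.spatial.transform',fromlist=['x']).Rotation.from_quat(robot.get_obs()['tool_rot']).as_matrix();print(R.round(3))
E
```

```text
top [1.50000e-02 1.55848e+02] yaw -20.6 [[0.525  0.1765 0.06  ]
 [0.5576 0.1645 0.06  ]]
bot [-3.00000e-03  1.72094e+02] yaw -18.9 [[0.5252 0.1842 0.    ]
 [0.5589 0.1728 0.    ]]
168  96  96  94  95  96  97  87  69  46  26  23  24  31  42  68  92  94  94  95  95  97  96  92  96  97  94  94  97  96  95
169  96  96  98  91  90  69  36   8   6   9   8   8   6   7   4  40  77  92  92  94  98  98  94  96  98  96  95  93  97  96
170  95  98  95  93  67  19   3   8   7   7   2   7   5   8   9  11  15  74  94  94  96  96  97  97  95  95  97  95  96  97
171  95  96  93  70  15   9   7   7   4   4   4   2   2   4   7   5   7  24  80  87  83  87  90  96  97  96  92  96  95  95
172  95  98  83  28   6   7   4   4   4   4   4   4   4   6   2   7   8   4  35  58  52  47  60  79  92  96  97  95  94  94
173  97  90  55   4   8   5   4   2   6   4   6   2   2   6   6   2   7   9  10  15  13   8  17  43  73  90  99  96  95  98
174  96  84  35   6   7   2   4   4   6   2   4   4   4   6   6   4   7   3   4   6   8   8   5   8  42  86  94  97  96  95
175  92  81  20   6   2   2   2   6   6   4   4   4 
[... 2355 characters left out ...]
  95  97  96  95  99  96  95  95  94  95  95  95  92  98  96  97  96  96
195  96  95  95  94  95  97  93  95  97  97  95  95  96  95  95  96  94  96  95  98  96  98  95  97  95  94  96  96  96  96
0 -20 [[182.1, 171.1], [198.5, 176.7], [192.3, 193.1], [175.7, 187.4]]
0 -10 [[180.2, 172.2], [197.4, 174.9], [194.2, 192.0], [176.8, 189.2]]
0 0 [[178.5, 173.6], [196.1, 173.3], [195.9, 190.6], [178.1, 190.8]]
0.06 -20 [[178.6, 166.9], [195.8, 172.8], [189.2, 190.0], [171.9, 184.0]]
0.06 -10 [[176.6, 168.1], [194.7, 170.9], [191.2, 188.8], [173.0, 185.9]]
0.06 0 [[174.8, 169.5], [193.3, 169.3], [193.0, 187.4], [174.4, 187.6]]
[[-0.001  0.236  0.972]
 [-0.002  0.972 -0.236]
 [-1.    -0.002 -0.   ]]
```

```bash
cat > go.py <<'E'
# usage: go.py x y z psi_deg : needed shift in tool axes (cm) and turn (rad)
import sys,numpy as np
from scipy.spatial.transform import Rotation as Ro
from rig import robot
x,y,z,psi=map(float,sys.argv[1:]);o=robot.get_obs();R=Ro.from_quat(o['tool_rot']).as_matrix();p=o['position']
cur=np.degrees(np.arctan2(R[1,1],R[0,1]));d=(cur-psi+180)%360-180
print('t',round(o['time'],2),'p',p.round(4),'psi',cur.round(2),'down',R[:,0].round(3),'q',o['q'].round(2),'F',o['ft_force'].round(1),'M',o['moment'].round(2),'w',round(o['grip_width'],4))
print('tool shift cm',(R.T@(np.array([x,y,z])-p)*100).round(2),'turn',np.radians(d).round(3))
E
python3 -m inch '[[[0,-2.13,3.5,0,1],[0,-2.13,3.5,0,1],[0,-2.13,3.5,0,1],[0,-2.13,3.5,0,1],[0,-2.13,3.5,0,1],[0,-2.13,3.5,0,1],[0,-2.13,3.5,0,1],[0,-2.13,3.5,0,1]]]' 60
python3 go.py .5529 .2008 .20 -20
```

```text
time: 0.77
position: [0.3779, 0.3751, 0.2283]
tool_rot: [0.077, 0.705, -0.078, 0.701]
ft_force: [0.1, 0.7, -0.8]
grip_width: 0.087
t 0.77 p [0.3779 0.3751 0.2283] psi 77.36 down [-0.006 -0.001 -1.   ] q [ 0.57  0.41  1.67  0.    1.07 -0.78] F [ 0.1  0.7 -0.8] M [ 0.08 -0.06  0.02] w 0.087
tool shift cm [  2.75 -13.17  20.9 ] turn 1.699
```

```bash

python3 -m inch '[[[0.2,-2.2,3.48,0,1],[0.2,-2.2,3.48,0,1],[0.2,-2.2,3.48,0,1],[0.2,-2.2,3.48,0,1],[0.2,-2.2,3.48,0,1],[0.2,-2.2,3.48,0,1],[0,0,0,0.12,1],[0,0,0,0.12,1]]]' >/dev/null
python3 -m inch '[[[0,0,0,0.125,1],[0,0,0,0.125,1],[0,0,0,0.125,1],[0,0,0,0.125,1],[0,0,0,0.125,1],[0,0,0,0.125,1],[0,0,0,0.125,1],[0,0,0,0.125,1]]]' >/dev/null
python3 go.py .5529 .2008 .14 -20
```

```text
t 2.1 p [0.5587 0.1843 0.2078] psi 5.63 down [-0.014 -0.005 -1.   ] q [ 0.13  0.51  1.54 -0.    1.1   0.03] F [ 0.1  0.1 -0.5] M [-0.04 -0.01  0.  ] w 0.0869
tool shift cm [ 6.78 -0.31 -1.72] turn 0.447
```

```bash

python3 -m inch '[[[0,-0.1,-0.6,0.12,1],[0,0,-0.6,0.12,1],[0,0,-0.5,0.12,1],[0,0,0,0.08,1],[0,0,0,0,1],[0,0,0,0,1]]]' >/dev/null
python3 go.py .5529 .2008 .14 -20
```

```text
t 2.6 p [0.5557 0.2012 0.2047] psi -20.69 down [-0.021 -0.006 -1.   ] q [ 0.16  0.52  1.53 -0.    1.11  0.52] F [-0.1 -0.3  0.3] M [-0.1   0.06 -0.04] w 0.0871
tool shift cm [ 6.48 -0.14  0.05] turn -0.012
```

```bash

python3 -m inch '[[[3.2,0,0,0,1],[3.2,0,0,0,1],[3.2,0,0,0,1],[3,0,0,0,1]]]' >/dev/null
python3 go.py .5529 .2008 .076 -20
```

```text
t 2.93 p [0.5614 0.2016 0.0832] psi -20.16 down [ 0.    -0.003 -1.   ] q [ 0.16  0.69  1.62 -0.    0.83  0.51] F [ 0.1  0.4 -0.2] M [-0.13  0.09  0.  ] w 0.0875
tool shift cm [ 0.72 -0.77  0.37] turn -0.003
```

```bash

python3 -m inch '[[[0.4,-0.5,0.2,0,1],[0.3,-0.27,0.17,0,1]]]' >/dev/null
python3 go.py .5529 .2008 .076 -20
```

```text
t 3.1 p [0.549  0.1997 0.0704] psi -20.01 down [-0.011 -0.004 -1.   ] q [ 0.16  0.7   1.65 -0.    0.8   0.51] F [-0.6  0.2  0.7] M [-0.08  0.03 -0.02] w 0.0869
tool shift cm [-0.56  0.32 -0.23] turn -0.0
```

```bash

python3 -m inch '[[[-0.6,0.3,-0.22,0,1],[-0.05,0,0,0,0]]]' 60 >/dev/null
python3 go.py .5529 .2008 .076 -20
```

```text
t 3.27 p [0.5513 0.2005 0.0775] psi -19.93 down [-0.014 -0.005 -1.   ] q [ 0.16  0.7   1.64 -0.    0.82  0.51] F [ 1.2 -0.  -0.6] M [-0.1   0.05 -0.05] w 0.085
tool shift cm [ 0.15  0.14 -0.08] turn 0.001
```

```bash

python3 -m inch '[[[0.05,0.1,-0.05,0,0],[0,0,0,0,0],[0,0,0,0,0]]]' 60 >/dev/null
python3 go.py .5529 .2008 .076 -20
```

```text
t 3.52 p [0.5561 0.2014 0.0823] psi -19.86 down [-0.004 -0.003 -1.   ] q [ 0.16  0.69  1.63 -0.    0.82  0.51] F [0.3 0.4 0.4] M [-0.06  0.06 -0.03] w 0.0678
tool shift cm [ 0.63 -0.28  0.16] turn 0.002
```

```bash

python3 -m inch '[[[0.5,-0.2,0.1,0,0]]]' 60 >/dev/null
python3 go.py .5529 .2008 .076 -20;python3 -m inch '[[[0,0,0,0,0]]]' 60 >/dev/null
python3 go.py .5529 .2008 .076 -20
```

```text
t 3.6 p [0.5561 0.2014 0.0793] psi -19.86 down [ 0.002 -0.002 -1.   ] q [ 0.16  0.69  1.64 -0.    0.81  0.51] F [-0.2  0.4  0.6] M [-0.06  0.13  0.01] w 0.0616
tool shift cm [ 0.33 -0.28  0.17] turn 0.002
t 3.68 p [0.5548 0.2015 0.0792] psi -19.86 down [-0.    -0.002 -1.   ] q [ 0.16  0.69  1.64 -0.    0.81  0.51] F [-1.2 -0.2 -3.5] M [-0.    0.26  0.05] w 0.0561
tool shift cm [ 0.32 -0.16  0.13] turn 0.002
```

```bash

python3 -m inch '[[[0,0,0,0,0],[0,0,0,0,0]]]' 60 >/dev/null
python3 go.py .5529 .2008 .14 -20;python3 -m inch '[[[-2,0,0,0,0],[-2,0,0,0,0],[-2,0,0,0,0]]]' 60 >/dev/null
python3 go.py .5125 -.0198 .14 18
```

```text
t 3.85 p [0.5543 0.2015 0.0788] psi -19.85 down [-0.001 -0.002 -1.   ] q [ 0.16  0.69  1.64 -0.    0.81  0.51] F [-0.8  0.1 -0.8] M [-0.1   0.14 -0.01] w 0.0559
tool shift cm [-6.12 -0.11  0.12] turn 0.003
t 4.1 p [0.5489 0.2004 0.1335] psi -19.86 down [-0.018 -0.005 -1.   ] q [ 0.16  0.61  1.61 -0.    0.94  0.51] F [ 1.  -0.5 -3.4] M [-0.04  0.07 -0.07] w 0.0558
tool shift cm [-0.47  4.04 21.96] turn -0.661
```

```bash

python3 -m inch '[[[-0.1,0.6,3.4,-0.11,0],[-0.1,0.1,3.5,-0.11,0],[-0.1,-0.3,3.5,-0.11,0],[-0.1,-0.7,3.4,-0.11,0],[-0.1,-1.1,3.3,-0.11,0],[-0.1,-1.4,3,-0.1,0],[0,0,0,0,0]]]' 60 >/dev/null
python3 go.py .5125 -.0198 .14 18
```

```text
t 4.68 p [ 0.509  -0.0062  0.1425] psi 19.7 down [-0.009 -0.004 -1.   ] q [-0.23  0.51  1.8  -0.01  0.83 -0.57] F [ 0.8 -0.1 -3. ] M [-0.05 -0.03 -0.04] w 0.056
tool shift cm [ 0.25 -0.13  1.39] turn 0.03
```

```bash

python3 -m inch '[[[0.1,-0.1,0.8,0.03,0],[0.1,0,0.5,0,0],[0,0,0,0,0]]]' 60 >/dev/null
python3 go.py .5125 -.0198 .14 18
python3 - <<'E'
from h import *
for n,b in(("top",(145,235,200,310)),("side",(120,240,200,330))):
    im=camera(n)[:,:,::-1];cv2.imwrite(f"pics/{n}1.png",im)
a=cv2.resize(cv2.imread("pics/top1.png")[150:230,200:305],(394,300),interpolation=cv2.INTER_CUBIC)
b=cv2.resize(cv2.imread("pics/side1.png")[130:230,205:325],(400,333),interpolation=cv2.INTER_CUBIC)[:300]
cv2.imwrite("pics/c2.png",np.hstack([a,b]))
E
python3 go.py .5125 -.0198 .14 18
```

```text
t 4.93 p [ 0.5115 -0.0212  0.1394] psi 17.45 down [-0.011 -0.003 -1.   ] q [-0.26  0.52  1.8  -0.01  0.83 -0.56] F [ 0.4  0.2 -2.7] M [-0.04  0.01 -0.03] w 0.0561
tool shift cm [-0.07  0.14 -0.11] turn -0.01
t 5.03 p [ 0.5113 -0.0201  0.1395] psi 17.54 down [-0.012 -0.003 -1.   ] q [-0.25  0.52  1.8  -0.01  0.83 -0.56] F [-0.8 -0.3 -3.9] M [-0.04 -0.02 -0.01] w 0.056
tool shift cm [-0.06  0.12  0.01] turn -0.008
```

View pics/c2.png

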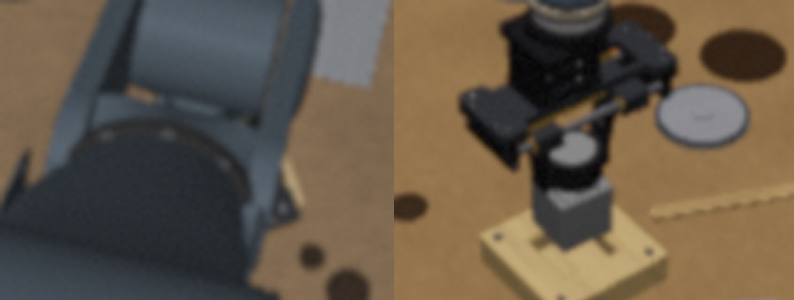

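The jar hangs over the pocket and looks parallel to the block. I'll check its bottom corners, roughly (256,204), (270,197) and (247,198) in the side view, against prediction.

```bash
python3 - <<'E'
from h import *
im=cv2.imread("pics/side1.png");h=cv2.cvtColor(im,cv2.COLOR_BGR2HSV);S=h[...,1].astype(float)
P=plane("side",[(256,204.1),(270.1,196.6),(247.3,198.4)],.0607);print(P.round(4))
# bottom edge lines: saturation crossing per column (grey->wood)
def edge(c0,c1):
    Q=[]
    for c in range(c0,c1):
        col=S[185:212,c]; i=np.where(col>45)[0]; i=i[i>3]
        if len(i):
            k=i[0]; Q.append((c,185+k-1+(45-col[k-1])/(col[k]-col[k-1])))
    return Q
for c0,c1 in((249,255),(258,268)):
    Q=edge(c0,c1);W=plane("side",Q,.0607);k=cv2.fitLine(W[:,:2].astype(np.float32),cv2.DIST_L2,0,.01,.01).ravel()
    print(np.round(Q,1).tolist(),np.degrees(np.arctan2(k[1],k[0])).round(1),k[2:].round(4))
for yaw in(14,18,22):
    a=np.radians(yaw);R=np.array([[np.cos(a),-np.sin(a)],[np.sin(a),np.cos(a)]])
    c=np.array([[-1,-1],[1,-1],[-1,1]])*.029@R.T+[.5113,-.0201];print(yaw,c.round(4).tolist(),proj("side",np.c_[c,np.full(3,.0607)]).round(1).tolist())
E
```

```text
[[ 0.4962 -0.047   0.0607]
 [ 0.549  -0.0294  0.0607]
 [ 0.4781 -0.0136  0.0607]]
[[249.0, 197.2], [250.0, 198.5], [251.0, 200.0], [252.0, 201.0], [253.0, 201.9], [254.0, 202.7]] -76.1 [ 0.4881 -0.0259]
[[258.0, 203.4], [259.0, 202.7], [260.0, 202.4], [261.0, 201.8], [262.0, 201.4], [263.0, 200.9], [264.0, 200.6], [265.0, 200.4], [266.0, 200.1], [267.0, 199.2]] 12.4 [ 0.5194 -0.0418]
14 [[0.4902, -0.0553], [0.5465, -0.0412], [0.4761, 0.001]] [[255.0, 206.3], [270.6, 199.2], [245.4, 195.5]]
18 [[0.4927, -0.0566], [0.5478, -0.0387], [0.4748, -0.0015]] [[255.9, 206.4], [270.7, 198.6], [245.2, 196.1]]
22 [[0.4953, -0.0579], [0.5491, -0.0361], [0.4735, -0.0041]] [[256.8, 206.5], [270.8, 198.0], [245.0, 196.8]]
```

```bash

python3 -m inch '[[[0.7,0.1,0,0,0],[0.7,0,0,0,0],[0.4,0,0,0,0]]]' 60 >/dev/null
python3 go.py .5125 -.0198 .117 18
python3 -m inch '[[[0.1,0,0,0,0]]]' 60 >/dev/null
python3 go.py .5125 -.0198 .117 18
```

```text
t 5.28 p [ 0.5131 -0.0173  0.1206] psi 17.73 down [-0.009 -0.003 -1.   ] q [-0.25  0.56  1.81 -0.01  0.79 -0.55] F [-0.4  0.6 -4.1] M [-0.03 -0.   -0.03] w 0.056
tool shift cm [ 0.37 -0.13  0.22] turn -0.005
t 5.37 p [ 0.5125 -0.0165  0.1185] psi 17.8 down [-0.011 -0.002 -1.   ] q [-0.25  0.56  1.81 -0.01  0.78 -0.55] F [ 0.2 -0.7 -3.5] M [-0.03  0.04  0.02] w 0.0558
tool shift cm [ 0.15 -0.1   0.32] turn -0.003
```

```bash

python3 -m inch '[[[0,-0.1,0.35,0,0]]]' 60 >/dev/null
python3 -m inch '[[[0.1,0,0.05,0,0]]]' 60 >/dev/null
python3 go.py .5125 -.0198 .0908 18
```

```text
t 5.53 p [ 0.5122 -0.0197  0.1164] psi 17.92 down [-0.013 -0.002 -1.   ] q [-0.25  0.56  1.81 -0.01  0.78 -0.56] F [ 0.1  0.3 -3.6] M [-0.07  0.02 -0.03] w 0.0558
tool shift cm [2.56 0.06 0.03] turn -0.001
```

```bash

python3 -m inch '[[[0.6,0.02,0,0,0],[0.5,0,0.05,0,0]]]' 60 >/dev/null
python3 go.py .5125 -.0198 .0908 18
python3 -m inch '[[[0.5,0,0.05,0,0]]]' 60 >/dev/null
python3 go.py .5125 -.0198 .0908 18
```

```text
t 5.7 p [ 0.5131 -0.0203  0.1055] psi 17.91 down [-0.011 -0.002 -1.   ] q [-0.25  0.58  1.82 -0.01  0.75 -0.56] F [-0.7  0.3 -3. ] M [ 0.12  0.02 -0.03] w 0.0557
tool shift cm [ 1.47 -0.02 -0.06] turn -0.002
t 5.78 p [ 0.5131 -0.0207  0.1001] psi 17.89 down [-0.011 -0.002 -1.   ] q [-0.26  0.59  1.82 -0.01  0.74 -0.56] F [ 0.   0.6 -3.4] M [0.18 0.03 0.05] w 0.056
tool shift cm [ 0.93 -0.02 -0.1 ] turn -0.002
```

```bash

python3 -m inch '[[[0.5,0,-0.05,0,0],[0.4,0,0,0,0]]]' 60 >/dev/null
python3 go.py .5125 -.0198 .0908 18
python3 -m inch '[[[0.25,0,0,0,0]]]' 60 >/dev/null
python3 go.py .5125 -.0198 .0908 18
```

```text
t 5.95 p [ 0.5123 -0.02    0.0902] psi 17.85 down [-0.013 -0.001 -1.   ] q [-0.25  0.61  1.82 -0.01  0.72 -0.56] F [-10.3   7.6  49.8] M [ 1.1   1.38 -0.12] w 0.0561
tool shift cm [-0.06  0.03 -0.01] turn -0.003
t 6.03 p [ 0.5121 -0.0198  0.0901] psi 17.85 down [-0.013 -0.001 -1.   ] q [-0.25  0.61  1.82 -0.01  0.72 -0.56] F [-9.9  3.2 47.6] M [ 0.3   1.4  -0.09] w 0.0562
tool shift cm [-0.07  0.03  0.02] turn -0.003
```

```bash

python3 -m inch '[[[-0.1,0.03,0,-0.1,0],[0,0,0,-0.12,0],[0,0,0,-0.12,0]]]' 60 >/dev/null
python3 go.py .5125 -.0198 .0908 88
```

```text
t 6.28 p [ 0.5127 -0.0197  0.0927] psi 37.76 down [-0.011 -0.    -1.   ] q [-0.25  0.6   1.82 -0.    0.72 -0.91] F [-0.5 -0.6 -4.6] M [-0.24  0.15 -0.66] w 0.0558
tool shift cm [ 0.19 -0.02 -0.  ] turn -0.877
```

```bash

python3 -m inch '[[[0.15,0,0,-0.12,0],[0.08,0,0,-0.12,0],[0,0,0,-0.12,0]]]' 60 >/dev/null
python3 go.py .5125 -.0198 .0908 88
```

```text
t 6.53 p [ 0.5125 -0.0197  0.0919] psi 58.76 down [-0.01   0.002 -1.   ] q [-0.26  0.61  1.83 -0.    0.72 -1.28] F [-1.7 -0.9 -4.4] M [-0.25  0.16 -0.69] w 0.056
tool shift cm [ 0.11 -0.01  0.01] turn -0.51
```

```bash

python3 -m inch '[[[0.2,0,0,-0.12,0],[0.1,0,0,-0.12,0],[0.05,0,0,-0.12,0]]]' 60 >/dev/null
python3 go.py .5125 -.0198 .0908 88
```

```text
t 6.78 p [ 0.5127 -0.0199  0.0913] psi 79.73 down [-0.008  0.004 -1.   ] q [-0.26  0.61  1.83  0.    0.72 -1.65] F [-1.2 -1.4 -0.2] M [-0.39  0.4  -0.79] w 0.0561
tool shift cm [ 0.05  0.01 -0.02] turn -0.144
```

```bash

python3 -m inch '[[[0.1,0,0,-0.11,0],[0.05,0,0,-0.06,0]]]' 60 >/dev/null
python3 go.py .5125 -.0198 .0908 88
python3 -m inch '[[[0,0,0,0,0]]]' 60 >/dev/null
python3 go.py .5125 -.0198 .0908 88
```

```text
t 6.95 p [ 0.5126 -0.0203  0.0913] psi 89.64 down [-0.007  0.005 -1.   ] q [-0.26  0.61  1.83  0.    0.72 -1.83] F [-1.6 -0.4  0.4] M [ 0.02  0.28 -0.75] w 0.0563
tool shift cm [ 0.05  0.05 -0.01] turn 0.029
t 7.03 p [ 0.5126 -0.0204  0.0914] psi 89.54 down [-0.007  0.006 -1.   ] q [-0.26  0.61  1.83  0.01  0.72 -1.83] F [ 0.1  1.1 -5. ] M [ 0.11 -0.05 -0.42] w 0.0563
tool shift cm [ 0.06  0.06 -0.01] turn 0.027
```

```bash

python3 -m inch '[[[-0.4,0,0,0,0],[-0.4,0,0,0,0]]]' 60 >/dev/null
python3 go.py .5125 -.0198 .12 88
python3 -m inch '[[[0,0,0,0,0]]]' 60 >/dev/null
python3 go.py .5125 -.0198 .12 88
python3 - <<'E'
from h import *
im=camera("side")[:,:,::-1];cv2.imwrite("pics/side2.png",im)
cv2.imwrite("pics/c3.png",cv2.resize(im[130:230,205:325],(720,600),interpolation=cv2.INTER_CUBIC))
E
```

```text
t 7.2 p [ 0.5125 -0.0206  0.0989] psi 89.37 down [-0.008  0.006 -1.   ] q [-0.26  0.59  1.82  0.01  0.74 -1.82] F [-0.6 -0.5 -1.6] M [-0.02  0.16 -0.02] w 0.0559
tool shift cm [-2.11  0.1  -0.01] turn 0.024
t 7.28 p [ 0.5125 -0.0207  0.0995] psi 89.37 down [-0.008  0.005 -1.   ] q [-0.26  0.59  1.82  0.    0.74 -1.82] F [-0.7  0.3 -0.6] M [0.06 0.19 0.06] w 0.0559
tool shift cm [-2.05  0.1  -0.01] turn 0.024
```

View pics/c3.png

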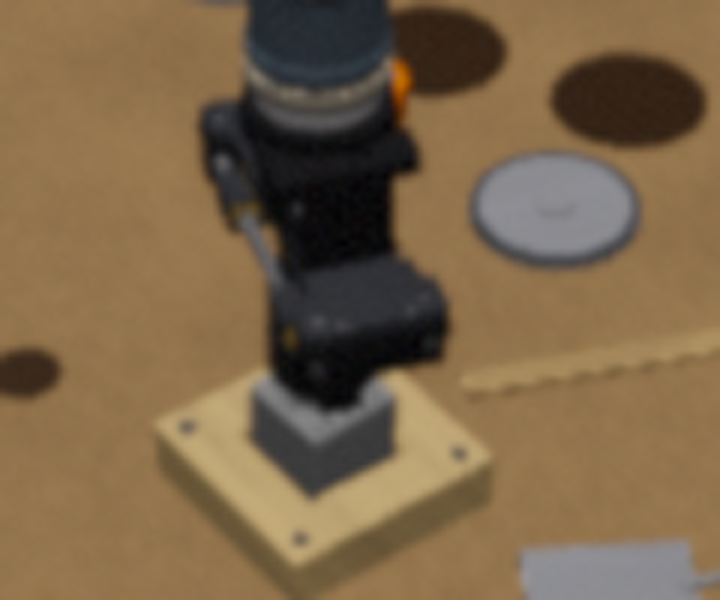

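The side view shows the jar low in the pocket. The force fell to the cap's weight alone, so the threads have let go. Lifting to about 3 cm above the rim.

```bash

python3 -m inch '[[[-1,0,0,0,0],[-1.1,0,0,0,0],[-1.1,0,0,0,0],[-0.8,0,0,0,0]]]' 60 >/dev/null
python3 go.py .5125 -.0198 .141 88
python3 -m inch '[[[0,0,0,0,0]]]' 60 >/dev/null
python3 go.py .5125 -.0198 .141 88
```

```text
t 7.67 p [ 0.5131 -0.0211  0.1414] psi 89.45 down [-0.008  0.004 -1.   ] q [-0.26  0.52  1.79  0.    0.84 -1.82] F [0.4 0.3 0.2] M [-0.  0.  0.] w 0.0561
tool shift cm [ 0.04  0.13 -0.06] turn 0.025
t 7.75 p [ 0.5147 -0.0215  0.1436] psi 89.46 down [-0.003  0.003 -1.   ] q [-0.26  0.52  1.79  0.    0.84 -1.82] F [-0.2 -0.5 -0.4] M [-0.01 -0.01 -0.05] w 0.0562
tool shift cm [ 0.26  0.16 -0.23] turn 0.026
```

```bash

python3 -m inch '[[[0.2,0.1,-0.15,0,0]]]' 60 >/dev/null
python3 -m inch '[[[0,0,0,0,0]]]' 60 >/dev/null
python3 go.py .5125 -.0198 .141 88
python3 - <<'E'
from h import *
for n in("side","top"):
    im=camera(n)[:,:,::-1];cv2.imwrite(f"pics/{n}3.png",im)
cv2.imwrite("pics/c4.png",np.hstack([cv2.resize(cv2.imread("pics/side3.png")[130:230,215:305],(450,500),interpolation=cv2.INTER_CUBIC),cv2.resize(cv2.imread("pics/side3.png"),(340,255)).copy() if 0 else cv2.copyMakeBorder(cv2.resize(cv2.imread("pics/top3.png"),(340,255)),0,245,0,0,cv2.BORDER_CONSTANT)]))
E
python3 go.py .5125 -.0198 .141 88
```

```text
t 7.92 p [ 0.5142 -0.0206  0.1427] psi 89.48 down [ 0.     0.002 -1.   ] q [-0.26  0.52  1.79  0.    0.83 -1.82] F [ 0.1  0.7 -0.1] M [0.   0.02 0.  ] w 0.0559
tool shift cm [ 0.17  0.08 -0.17] turn 0.026
t 8.02 p [ 0.5143 -0.0208  0.1425] psi 89.47 down [-0.     0.002 -1.   ] q [-0.26  0.52  1.79  0.    0.83 -1.82] F [0.1 0.5 0.2] M [0.01 0.03 0.03] w 0.0562
tool shift cm [ 0.15  0.09 -0.18] turn 0.026
```

View pics/c4.png

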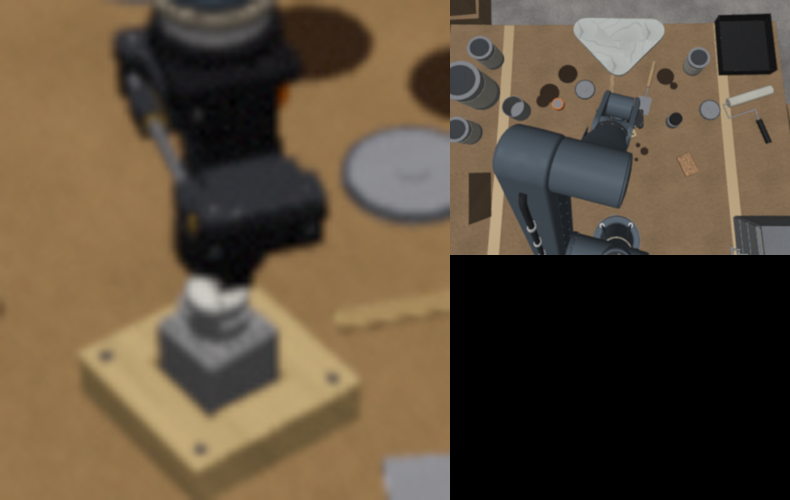

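```bash
python3 - <<'E'
from h import *
for yaw in (18,24):
  a=np.radians(yaw);R=np.array([[np.cos(a),-np.sin(a)],[np.sin(a),np.cos(a)]])
  c=np.array([[-1,-1],[1,-1],[-1,1]])*.029@R.T+[.5125,-.0198]
  for z in(.072,.080): print(yaw,z,((proj("side",np.c_[c,np.full(3,z)])-[215,130])*5).round(0).tolist())
  print('rim',((proj("side",[[.5125,-.0198,.102]])-[215,130])*5).round(0))
  print('jar/block line',((proj("side",np.c_[c,np.full(3,.034)])-[215,130])*5).round(0).tolist())
E
```

```text
18 0.072 [[206.0, 368.0], [280.0, 329.0], [152.0, 317.0]]
18 0.08 [[206.0, 359.0], [280.0, 320.0], [151.0, 308.0]]
rim [[215. 288.]]
jar/block line [[207.0, 411.0], [280.0, 372.0], [154.0, 360.0]]
24 0.072 [[213.0, 369.0], [281.0, 325.0], [151.0, 322.0]]
24 0.08 [[212.0, 359.0], [281.0, 315.0], [151.0, 312.0]]
rim [[215. 288.]]
jar/block line [[214.0, 412.0], [281.0, 368.0], [153.0, 365.0]]
```

```bash
python3 -c "
from rig import robot
print(robot.hand_in())"
```

```text
the job is handed in; nothing more can be done
None
```

The jar is home in the pocket with its cap unscrewed. I handed the job in at about 8 s on the robot's clock, with the cap still held level above the mouth.

- **Seating:** I gripped the cap at 60 N, carried the jar over and lowered it into the pocket. It met the floor with about 50 N of wrist force, at the height expected for fully home.
- **Unscrewing:** I turned the cap 1.25 rad anticlockwise. When I lifted it, the measured load fell from about 5 N to about 0.5 N, so the jar had let go and stayed behind.
- **Final pose:** The cap's underside is about 30 mm above the rim and about 2 mm off centre sideways. The tool is within 0.2° of vertical, and the grip width reads 56 mm.
- **Last pictures:** The jar stands in the pocket with its neck and white gasket bare. The bystanders appear to be where they were.

**Checks that disagreed:**
- While the jar hung over the block, its bottom edges measured 5–6 mm inside the predicted outline and its angle about 5° off. The corners fitted better and the jar went in without resistance.
- In the final picture, the side corners, the rim and the jar/block line matched "home" within about 2 px. The jar's front top corner sat nearer the line for 8 mm higher, which I put down to rounded edges and blur.
- Partway through the turn, the load readings suggested the jar was lifted about 1–2 mm. I pressed it back down before finishing.

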